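# Nest two handled dosing cups

### The arm

A 6-joint arm with a two-finger parallel gripper is mounted at the origin on a cart in front of the work surface, level with it; the furniture and walls round the work are solid. World frame = base frame: x ahead of the robot, y to its left, z up, the work surface at z = 0. Lengths are in m, angles in rad, forces in N, time in s.
With the tool pointing down it reaches from about 0.375 to 0.975 m from the base axis. Payload 3.8 kg.
Tool frame: the origin (TCP) lies midway between the tips of the shut fingers; the grasp point (between the pads) lies 19 mm behind it; z points along the fingers, y is the line along which they close (so a half turn about z gives the same grasp; the last joint's range is limited). The gripper opens to 85 mm and grips with 20 to 120 N. Pads are 22 mm wide; open, the fingers measure 114 mm over their backs; the gripper's body (76 mm by 85 mm) begins 54 mm behind the grasp point. The pads swing forward as they close: fully open they stand 13 mm farther back than shut.
Start: joints at [-1.169, 0.264, 1.604, -0, 1.274, -0.037], TCP at [0.287, -0.611, 0.231] pointing down, gripper open.
Joint ranges: [-2.63, 2.63], [-0.94, 2.18], [0.31, 2.57], [-1.31, 4.45], [0, 2.66], [-2.55, 2.55]. Speed limits (rad/s): [2.57, 2.57, 3.14, 3.14, 3.14, 3.14].

### API

Orientations are given as a rotation vector (axis times angle).
In Python, from workcell import bot gives the robot as it stands.
- The arm moves only by the tool step_arm, never from a script. Its argument "motion" is a list of rows, each a list of 5 numbers: the finger opening in cm, from 0 to 8.54, then the shift along the tool's x, y, z in cm, then the turn about the tool's z in degrees. In form: [[claw, dx, dy, dz, twist], ...]. A call has 1 to 20 rows; each row is the pose to reach, as a shift and turn from the pose commanded when the call began, along the tool's axes at that moment; what a row does not reach only later rows make up. A row lasts 1/10 s, in which the tool goes at most 50 mm and 8.59 degrees, less where a joint would pass 70% of its speed; a pose out of reach is approached as far as the arm can. A call with a gripper value outside its range is refused whole. The fingers move at their own pace and stop on an object; "force" is the grip in N (left out, the last holds). Time passes only in rows, so rows that repeat a pose let the fingers close. It gives the time, the measured TCP pose, the force, the opening and the grip force at its end, in the units of the state.
- bot.read_state(): the state, without advancing time (a new reading comes with each control period).
- bot.read_camera(name): name is "scene" or "side" or "wrist"; returns (picture, depth): 400x640x3 uint8, red, green, blue; 400x640 float32, m along the optical axis (not along the pixel's ray), 0 where there is no reading.
- bot.calibration(name): a dict with "mtx" (3x3 intrinsics, pixels), "origin" and "orientation" of the camera in the world; the wrist camera has in their place "T_tool_cam" (4x4, takes a point from camera to tool coordinates, whose origin is the TCP and whose axes are the flange's). Camera axes: x right, y up, looking along -z (the intrinsics and any distortion apply to the point x, -y, -z); pixel columns grow to the right and rows downward; lengths in m; the calibration is good to about 2 mm. A picture is of the moment at which its call begins: read the wrist's pose just before it. calibration takes no time and is no camera call.
- bot.finish_job(): hands the job in; it is judged then, once.
The state is a dict: "time": time; "q": joint angles; "joint_vel": joint speeds; "joint_torque": joint torques, N m; "tool_pos": TCP position; "tcp_rot": TCP orientation; "wrist_force": force on the tool from outside, world axes, zero at the start; "torque": the same for the moment, N m; "width": opening from 0.0 (shut) to 1.0 (fully open); "grip_force": force on a finger pad.
Only numpy, scipy, OpenCV 4.12 (cv2) and the standard library are available. Lean on these libraries where they do the work, as an engineer would, in place of code of your own. Each camera call takes 0.05 s, during which the arm holds its last target. There are 200 camera calls.

### The job

Draw the small blue-handled steel cup out from under the low white riser shelf by its handle, set it down upright on the open worktop well clear in front of the shelf and let go of it; then take it again by its round body from above. Lower it gently, without dropping it, into the large black-handled steel cup until it stands on the bottom, with its handle turned to point the opposite way from the large cup's handle, and let go. Do not tip either cup, leave the large cup where it stands, and do not disturb the amber bottle, the log book or the red-lidded cup.

Things in the scene. Friction and masses are not known exactly. Their poses are not given: they have to be found in the camera images.
- riser: low fixed riser shelf: white board 100 (x) x 170 (y) mm, top at 120 mm, on side plates 155 mm apart; 110 mm clear height below. Origin: centre of its footprint on the worktop; -x is its open front, roughly facing the robot, front edge at x = -50 mm. Things fixed on top reach up to 190 mm. At the start the small cup's body stands under it, its handle sticking out in front
- small_cup: small open steel cup, loose, about 0.18 kg, 85 mm high; straight cylinder of 62 mm outer diameter from 35 mm height to the rim, tapering to 52 mm at the foot; wall 3 mm. Level blue-gripped handle along its own -x, from the wall to 150 mm from the cup's axis. Origin: centre of the underside, z up
- small_cup_center (a point): point on the small cup's axis, half-way up (42.5 mm above its underside); axes as the small cup's: the handle lies along -x
- small_cup_handle (a point): on the small cup's handle, in its blue grip, 125 mm from the cup's axis, 74 mm above its underside; the handle runs along this point's x. The grip is 64 mm long (86 to 150 mm from the axis), 14 mm wide, 10 mm thick; nearer the cup a steel strap 12 x 5 mm
- large_cup: large open steel cup, loose, about 0.35 kg, 50 mm high, 82 mm outer diameter (74 mm at the foot), wall 3 mm, floor 4 mm thick; inside at least 68 mm wide at the bottom, 76 mm at the rim. Handle along its own -x, rising above the rim: the small cup cannot seat while its handle lies over this one. Origin: centre of the underside, z up
- large_cup_center (a point): point on the large cup's axis, half-way up (25 mm above its underside); axes as the large cup's: the handle lies along -x
- large_cup_handle (a point): on the large cup's handle, in its level black grip (100 to 154 mm from the axis, 16 mm wide, 11 mm thick), 125 mm from the cup's axis, 79 mm above its underside; a steel strap climbs to it from the wall about 40 mm up
- amber_bottle: amber reagent bottle with black cap, 62 mm diameter, 118 mm high, bystander; origin at the centre of its underside
- log_book: closed log book lying flat, 108 x 152 x 12 mm, bystander; origin at the centre of its underside
- red_cup: clear sample cup with red lid, 62 mm diameter, 69 mm high, bystander; origin at the centre of its underside

How it is judged:
On the way, in this order (a step that is already met when the one before it is completed fails the run):
1. the small cup stands upright on the worktop, its axis at least 40 mm in front of the riser's front edge (or as far beside the riser), let go by the gripper ((x of small_cup_center in the frame of riser below -0.09 m or y of small_cup_center in the frame of riser above 0.125 m or y of small_cup_center in the frame of riser below -0.125 m) and height (world z) of small_cup_center below 0.047 m and angle between small_cup's own z axis and vertical below 0.08 rad and contact force between the fingers and small_cup below 0.05 N and linear speed of small_cup below 0.03 m/s), for 0.2 s.
2. the small cup is held by its round body (grasp point within 35 mm of its axis) and lifted 20 mm (horizontal distance between the grasp point and small_cup_center below 0.035 m and contact force between the fingers and small_cup above 0.5 N and height (world z) of small_cup_center above 0.0625 m), for 0.1 s.
At the end, for the whole second after the job is handed in: The small cup stands on the floor of the large cup (its underside 1 to 9 mm above the large cup's underside, axes within 16 mm, tilted less than 0.10 rad), its handle opposite the large cup's within 35 degrees; the large cup stands upright (within 0.05 rad) on the worktop; both released and at rest (horizontal distance between small_cup_center and large_cup_center below 0.016 m and z of small_cup in the frame of large_cup between 0.001 and 0.009 m and angle between small_cup's own z axis and vertical below 0.1 rad and angle between large_cup's own z axis and vertical below 0.05 rad and angle between the x axis of small_cup and the x axis of large_cup, either way round below 0.61 rad and x of small_cup_handle in the frame of large_cup between 0.05 and 0.2 m and height (world z) of large_cup_center below 0.03 m and contact force between the fingers and small_cup below 0.05 N and contact force between the fingers and large_cup below 0.05 N and linear speed of small_cup below 0.02 m/s and angular speed of small_cup below 0.1 rad/s); the robot touches nothing.
It fails at once if the small cup is tipped by more than 0.5 rad (angle between small_cup's own z axis and vertical above 0.5 rad).
It fails at once if the small cup is dropped or flung: moves faster than 0.5 m/s while not held (contact force between the fingers and small_cup below 0.05 N and linear speed of small_cup above 0.5 m/s).
It fails at once if the large cup is moved more than 50 mm or tipped by more than 0.35 rad (distance of large_cup from where it was at the start of the episode above 0.05 m or angle between large_cup's own z axis and vertical above 0.35 rad).
It fails at once if the amber bottle, log book or red-lidded cup is moved more than 30 mm or tipped over (distance of any of amber_bottle, log_book, red_cup from where it was at the start of the episode above 0.03 m or angle between any of amber_bottle, red_cup's own z axis and vertical above 0.5 rad).
It also fails if it takes over 56 s, if anything falls off the work surface, if the arm or the gripper's body presses on something with over 40 N, if the wrist force passes 120 N, or if a joint passes its speed limit or range.

## Working session

There is one attempt and no reset: what is moved stays moved. The work goes in short steps, Python scripts to look and compute and a tool call to move; the robot and the scene stay as the last step left them, time stands still between calls to the robot, and variables do not carry over. Pictures are saved under pics/ and viewed, at most 10 in all, crops included, and the job is handed in when it is done.

Besides the shell and the picture viewer there is one more tool, called as name(argument=value, ...) on one line, values as JSON. step_arm: Moves the arm, as the interface text tells. Its arguments: {"type":"object","properties":{"motion":{"type":"array","items":{"type":"array","items":{"type":"number"}}},"force":{"type":"number"}},"required":["motion"]}

```bash
mkdir -p pics; cat > h.py <<'E'
import numpy as np,cv2
from scipy.spatial.transform import Rotation as R
from workcell import bot
def cam(name):
    s=bot.read_state(); c=bot.calibration(name); p,d=bot.read_camera(name)
    if 'T_tool_cam' in c:
        T=np.eye(4);T[:3,:3]=R.from_rotvec(s['tcp_rot']).as_matrix();T[:3,3]=s['tool_pos'];T=T@np.array(c['T_tool_cam'])
    else:
        T=np.eye(4);o=np.array(c['orientation'],float)
        T[:3,:3]=o if o.shape==(3,3) else R.from_rotvec(o).as_matrix();T[:3,3]=c['origin']
    return p,d,np.array(c['mtx']),T
def cloud(d,K,T):
    v,u=np.mgrid[:d.shape[0],:d.shape[1]]
    P=np.stack([(u-K[0,2])/K[0,0]*d,-(v-K[1,2])/K[1,1]*d,-d],-1)
    W=P@T[:3,:3].T+T[:3,3]; W[d<=0]=np.nan
    return W
E
python3 - <<'E'
from h import *
print({k:np.round(v,3) if not isinstance(v,str) else v for k,v in bot.read_state().items()})
for n in ['scene','side','wrist']:
    c=bot.calibration(n);print(n,{k:np.round(v,3).tolist() for k,v in c.items()})
    p,d,K,T=cam(n);cv2.imwrite(f'pics/{n}0.png',p[:,:,::-1]);np.savez(f'{n}0.npz',p=p,d=d,K=K,T=T)
a=cv2.imread('pics/scene0.png');b=cv2.imread('pics/side0.png')
E
```

```text
{'time': np.float64(0.0), 'q': array([-1.169,  0.265,  1.605, -0.   ,  1.274, -0.037]), 'joint_vel': array([-0.001, -0.001, -0.002, -0.   , -0.   ,  0.002]), 'joint_torque': array([ 1.0000e-03, -5.1511e+01, -3.6732e+01, -0.0000e+00,  1.3000e-02,
        0.0000e+00]), 'tool_pos': array([ 0.286, -0.61 ,  0.23 ]), 'tcp_rot': array([-3.064e+00, -6.830e-01,  1.000e-03]), 'wrist_force': array([-0.333,  0.192,  0.284]), 'torque': array([ 0.036, -0.073,  0.019]), 'grip_force': np.float64(0.0), 'width': np.float64(0.996)}
scene {'mtx': [[425.618, 0.0, 317.51], [0.0, 425.618, 195.838], [0.0, 0.0, 1.0]], 'origin': [-0.522, 0.53, 0.74], 'orientation': [0.691, -1.024, -1.783]}
side {'mtx': [[498.233, 0.0, 321.989], [0.0, 498.233, 200.681], [0.0, 0.0, 1.0]], 'origin': [-0.85, -0.304, 1.046], 'orientation': [0.835, -0.624, -1.221]}
wrist {'mtx': [[279.034, 0.0, 318.452], [0.0, 279.034, 199.851], [0.0, 0.0, 1.0]], 'T_tool_cam': [[-0.001, 0.945, 0.328, 0.086], [1.0, 0.001, -0.0, 0.0], [-0.001, 0.328, -0.945, -0.142], [0.0, 0.0, 0.0, 1.0]]}
```

View pics/scene0.png

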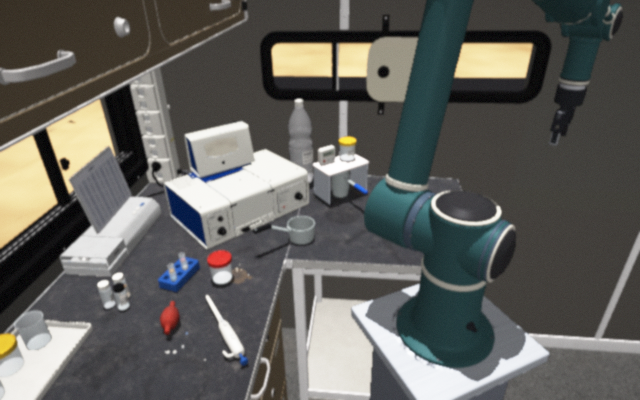

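View pics/side0.png

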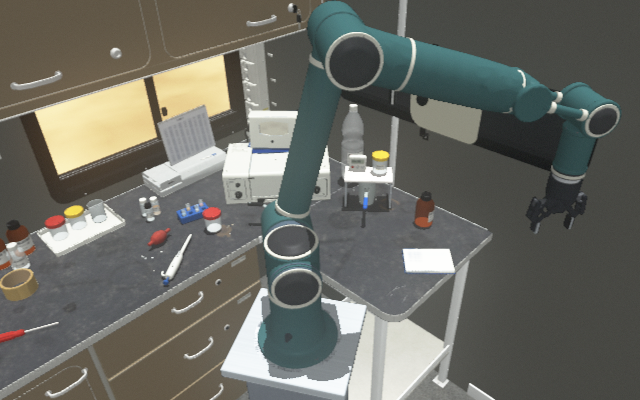

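Scene view: the riser is at about (340,178) with the blue handle at (360,186). The large cup is at (300,230) and the red cup at (220,268). Side view: the blue handle is at (365,200), the bottle at (425,210) and the log book at (428,260).

```bash
python3 - <<'E'
from h import *
for n in ['scene','side']:
    z=np.load(f'{n}0.npz');p,d=z['p'],z['d'];W=cloud(d,z['K'],z['T'])
    hsv=cv2.cvtColor(p,cv2.COLOR_RGB2HSV)
    def rep(name,m,box):
        x0,y0,x1,y1=box;mm=np.zeros(m.shape,bool);mm[y0:y1,x0:x1]=m[y0:y1,x0:x1];mm&=~np.isnan(W[...,0])
        q=W[mm]
        if len(q)<3:print(n,name,'none');return
        print(n,name,len(q),'med',np.round(np.median(q,0),3),'p5',np.round(np.percentile(q,5,0),3),'p95',np.round(np.percentile(q,95,0),3)); return q
    blue=(hsv[...,0]>100)&(hsv[...,0]<130)&(hsv[...,1]>150)&(hsv[...,2]>80)
    red=((hsv[...,0]<8)|(hsv[...,0]>172))&(hsv[...,1]>130)
    if n=='scene':
        q=rep('handle',blue,(335,165,385,215))
        mm=(W[...,2]>.035)&(W[...,2]<.12);q=rep('large',mm,(250,205,325,258))
        rep('lrim',(abs(W[...,2]-.048)<.006),(285,210,320,250))
        rep('red',red,(200,245,240,290))
        rep('risertop',abs(W[...,2]-.12)<.006,(305,145,375,200))
    else:
        q=rep('handle',blue,(350,180,385,225))
        rep('red',red,(195,200,230,240))
        rep('risertop',abs(W[...,2]-.12)<.005,(335,150,400,215))
        rep('bottle',W[...,2]>.02,(408,185,440,232))
        rep('book',(W[...,2]>.006)&(W[...,2]<.03),(395,243,462,277))
    if q is not None:
        c=q-q.mean(0);print(np.round(np.linalg.svd(c,full_matrices=False)[2][0],3))
    if 1:
        m=abs(W[...,2]-.12)<.006; b=(305,145,375,200) if n=='scene' else (335,150,400,215)
        mm=np.zeros(m.shape,np.uint8);mm[b[1]:b[3],b[0]:b[2]]=m[b[1]:b[3],b[0]:b[2]]
        print('riser rect',cv2.minAreaRect(W[mm>0][:,:2].astype(np.float32)*1000))
    print(n,'table z',np.nanmedian(W[230:236,330:380,2]) )
a=cv2.imread('pics/scene0.png')[140:270,190:400];b=cv2.imread('pics/side0.png')[130:280,320:470]
cv2.imwrite('pics/c.png',np.hstack([cv2.resize(a,(420,390)) if 0 else cv2.resize(a,None,fx=2.2,fy=2.2)[:286],cv2.resize(b,(286,286))]))
E
```

```text
scene handle 61 med [ 0.544 -0.079  0.075] p5 [ 0.515 -0.139 -0.002] p95 [ 0.665 -0.073  0.079]
scene large 713 med [0.508 0.223 0.049] p5 [0.436 0.129 0.037] p95 [0.598 0.292 0.083]
scene lrim 156 med [0.468 0.166 0.047] p5 [0.434 0.122 0.043] p95 [0.512 0.203 0.05 ]
scene red 344 med [0.382 0.42  0.067] p5 [0.359 0.395 0.06 ] p95 [0.412 0.446 0.07 ]
scene risertop 683 med [ 0.66  -0.064  0.119] p5 [ 0.615 -0.202  0.115] p95 [0.802 0.015 0.123]
[-0.905 -0.424 -0.029]
riser rect ((691.0916748046875, -77.75227355957031), (247.32151794433594, 251.65713500976562), 61.61689758300781)
scene table z -0.0006013374824084816
side handle 32 med [ 0.533 -0.084  0.079] p5 [ 0.513 -0.091  0.075] p95 [ 0.563 -0.077  0.083]
side red 169 med [0.38  0.415 0.068] p5 [0.358 0.393 0.061] p95 [0.41  0.439 0.073]
side risertop 620 med [ 0.653 -0.065  0.12 ] p5 [ 0.613 -0.149  0.116] p95 [0.781 0.013 0.124]
side bottle 799 med [ 0.569 -0.283  0.061] p5 [ 0.546 -0.32   0.025] p95 [ 0.732 -0.238  0.116]
side book 1132 med [ 0.365 -0.313  0.012] p5 [ 0.317 -0.379  0.007] p95 [ 0.418 -0.245  0.016]
[-0.989 -0.146 -0.016]
riser rect ((725.434814453125, -73.24516296386719), (238.4163055419922, 212.15882873535156), 15.464430809020996)
side table z 0.0009565803992570565
```

View pics/c.png

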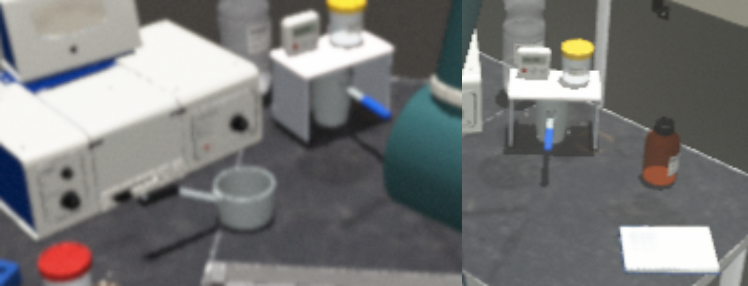

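```bash
cat >> h.py <<'E'
def go(x,y,z,yaw):
    "shift in tool cm and twist deg to bring TCP to x,y,z with tool x at yaw (deg)"
    s=bot.read_state();M=R.from_rotvec(s['tcp_rot']).as_matrix()
    d=M.T@(np.array([x,y,z])-s['tool_pos'])*100
    y0=np.degrees(np.arctan2(M[1,0],M[0,0]));t=-((yaw-y0+180)%360-180)
    print('yaw0 %.1f move'%y0,np.round(d,2),'twist %.1f'%t,'tilt z',np.round(M[:,2],3),'dist %.3f'%np.linalg.norm(d))
E
python3 - <<'E'
from h import *
z=np.load('scene0.npz');W=cloud(z['d'],z['K'],z['T'])
m=np.zeros(W.shape[:2],bool);m[205:258,285:325]=1;m&=(W[...,2]>.043)&(W[...,2]<.054)
q=W[m][:,:2];A=np.c_[2*q,np.ones(len(q))];s=np.linalg.lstsq(A,(q**2).sum(1),rcond=None)[0];print('large circ',s[:2],np.sqrt(s[2]+s[0]**2+s[1]**2))
m=np.zeros(W.shape[:2],bool);m[215:240,240:290]=1;m&=(W[...,2]>.06)&(W[...,2]<.1)
for v,u in np.argwhere(m)[::12]:print(u,v,np.round(W[v,u],3),z['p'][v,u])
go(.45,-.09,.25,188)
E
```

```text
large circ [0.47283162 0.16138836] 0.040237735444946174
240 215 [0.562 0.318 0.069] [154 152 145]
268 223 [0.464 0.261 0.082] [71 69 68]
266 225 [0.45  0.271 0.086] [43 41 44]
265 226 [0.453 0.273 0.082] [33 32 33]
257 227 [0.456 0.296 0.083] [96 97 93]
269 227 [0.449 0.263 0.078] [29 28 33]
256 228 [0.451 0.3   0.084] [102 103 102]
268 228 [0.45  0.266 0.075] [39 38 41]
256 229 [0.447 0.301 0.083] [90 92 95]
254 230 [0.444 0.308 0.084] [66 67 69]
255 231 [0.443 0.306 0.081] [47 46 50]
258 232 [0.443 0.297 0.075] [41 41 43]
yaw0 25.1 move [ 36.91 -40.18  -1.9 ] twist -162.9 tilt z [-0.001  0.002 -1.   ] dist 54.594
```

step_arm(motion=[[8.5,36.9,-40.2,-1.9,-163],[8.5,36.9,-40.2,-1.9,-163],[8.5,36.9,-40.2,-1.9,-163],[8.5,36.9,-40.2,-1.9,-163],[8.5,36.9,-40.2,-1.9,-163],[8.5,36.9,-40.2,-1.9,-163],[8.5,36.9,-40.2,-1.9,-163],[8.5,36.9,-40.2,-1.9,-163],[8.5,36.9,-40.2,-1.9,-163],[8.5,36.9,-40.2,-1.9,-163],[8.5,36.9,-40.2,-1.9,-163],[8.5,36.9,-40.2,-1.9,-163],[8.5,36.9,-40.2,-1.9,-163],[8.5,36.9,-40.2,-1.9,-163],[8.5,36.9,-40.2,-1.9,-163],[8.5,36.9,-40.2,-1.9,-163],[8.5,36.9,-40.2,-1.9,-163],[8.5,36.9,-40.2,-1.9,-163],[8.5,36.9,-40.2,-1.9,-163],[8.5,36.9,-40.2,-1.9,-163]])

```text
time: 2.15
tool_pos: [0.4497, -0.0903, 0.25]
tcp_rot: [0.224, -3.133, -0.0]
wrist_force: [-0.1, -0.5, -0.7]
width: 0.994
grip_force: 0.0
```

```bash
cat > look.py <<'E'
from h import *
import sys
p,d,K,T=cam('wrist');W=cloud(d,K,T);cv2.imwrite(sys.argv[1],p[:,:,::-1]);np.savez('w.npz',p=p,d=d,K=K,T=T)
hsv=cv2.cvtColor(p,cv2.COLOR_RGB2HSV)
b=(hsv[...,0]>100)&(hsv[...,0]<130)&(hsv[...,1]>140)&(hsv[...,2]>60)&(W[...,2]>.05)&(W[...,2]<.1)&(W[...,0]<.65)&(abs(W[...,1]+.08)<.25)
q=W[b];print('handle n',len(q),'mean',q.mean(0).round(4),'zmed',np.median(q[:,2]).round(4))
ax=np.linalg.svd(q[:,:2]-q[:,:2].mean(0),full_matrices=False)[2][0];ax*=np.sign(ax[0]) or 1
t=(q[:,:2]-q[:,:2].mean(0))@ax;w=(q[:,:2]-q[:,:2].mean(0))@[-ax[1],ax[0]]
print('dir',ax.round(3),np.degrees(np.arctan2(ax[1],ax[0])).round(1),'len',np.ptp(np.percentile(t,[1,99])).round(4),'wid',np.ptp(np.percentile(w,[3,97])).round(4))
v,u=np.nonzero(b);print('pix',u.min(),u.max(),v.min(),v.max())
mid=q[:,:2].mean(0)+ax*(np.percentile(t,1)+np.percentile(t,99))/2
print('gripmid',mid.round(4),'axis est',(mid+ax*.118).round(4),'grasp125',(mid-ax*.007).round(4))
s=bot.read_state();print(s['time'],s['tool_pos'].round(4),s['q'].round(2),s['wrist_force'].round(1))
E
python3 look.py pics/w1.png
```

```text
handle n 457 mean [ 0.5435 -0.0835  0.0776] zmed 0.0779
dir [0.994 0.109] 6.2 len 0.0617 wid 0.0129
pix 308 319 228 272
gripmid [ 0.5444 -0.0834] axis est [ 0.6617 -0.0705] grasp125 [ 0.5375 -0.0841]
2.2 [ 0.4498 -0.0903  0.25  ] [-0.25 -0.17  2.02  0.    1.29 -1.96] [ 0.3 -0.1 -0. ]
```

View pics/w1.png

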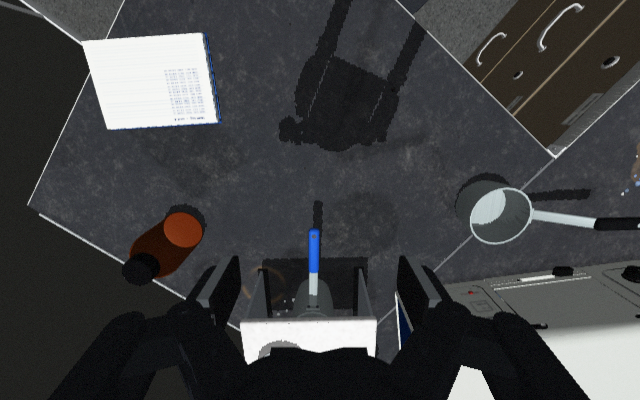

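The wrist view shows the blue grip at (313,250), the large cup at (500,215) with its handle pointing right, and the bottle at (165,240). The grip comes out 62 x 13 mm at z 0.078, which matches the sizes given.

```bash
python3 -c "
from h import *
go(.5375,-.084,.12,186.2);go(.5375,-.084,.056,186.2)"
```

```text
yaw0 -172.0 move [-8.78 -0.6  13.  ] twist 1.8 tilt z [-0.  0. -1.] dist 15.698
yaw0 -172.0 move [-8.78 -0.6  19.4 ] twist 1.8 tilt z [-0.  0. -1.] dist 21.303
```

step_arm(motion=[[6,-4,-0.3,6,1.8],[6,-8.8,-0.6,8,1.8],[6,-8.8,-0.6,11,1.8],[6,-8.8,-0.6,14,1.8],[6,-8.8,-0.6,16,1.8],[6,-8.8,-0.6,17.5,1.8],[6,-8.8,-0.6,18.5,1.8],[6,-8.8,-0.6,19.4,1.8],[6,-8.8,-0.6,19.4,1.8],[6,-8.8,-0.6,19.4,1.8]])

```text
time: 3.2
tool_pos: [0.5386, -0.084, 0.0571]
tcp_rot: [-0.173, 3.135, -0.0]
wrist_force: [0.3, 0.2, 0.5]
width: 0.705
grip_force: 0.0
```

```bash
python3 look.py pics/w2.png
```

```text
handle n 2088 mean [ 0.5356 -0.0843  0.0775] zmed 0.0778
dir [0.993 0.12 ] 6.9 len 0.0558 wid 0.0129
pix 305 332 228 331
gripmid [ 0.5412 -0.0836] axis est [ 0.6583 -0.0695] grasp125 [ 0.5342 -0.0845]
3.25 [ 0.5389 -0.0841  0.0574] [-0.2   0.19  2.04 -0.    0.91 -1.88] [ 0.5 -0.  -0.6]
```

step_arm(force=60, motion=[[0.5,0,0,0,0],[0.5,0,0,0,0],[0.5,0,0,0,0],[0.5,0,0,0,0],[0.5,0,0,0,0],[0.5,0,0,0,0],[0.5,0,0,0,0],[0.5,0,0,0,0]])

```text
time: 4.05
tool_pos: [0.538, -0.0839, 0.0564]
tcp_rot: [0.174, -3.137, 0.0]
wrist_force: [-0.4, 0.8, 1.7]
width: 0.152
grip_force: 60.2
```

Width of 13 mm fits the 14 mm grip. Next I drag the cup out.

step_arm(motion=[[0.5,0.3,0,0,0],[0.5,1,0,0,0],[0.5,2,0,0,0],[0.5,3,0,0,0],[0.5,4,0,0,0],[0.5,5,0,0,0],[0.5,6,0,0,0],[0.5,7,0,0,0],[0.5,8,0,0,0],[0.5,9,0,0,0],[0.5,10,0,0,0],[0.5,11,0,0,0],[0.5,12,0,0,0],[0.5,12.8,0,0,0],[0.5,13.2,0,0,0],[0.5,13.2,0,0,0],[0.5,13.2,0,0,0]])

```text
time: 5.75
tool_pos: [0.406, -0.0984, 0.0562]
tcp_rot: [0.174, -3.135, -0.0]
wrist_force: [-3.6, 0.4, 4.0]
width: 0.148
grip_force: 60.4
```

```bash
python3 look.py pics/w3.png
```

```text
handle n 2515 mean [ 0.4097 -0.0981  0.077 ] zmed 0.0773
dir [0.993 0.116] 6.7 len 0.061 wid 0.0122
pix 305 332 229 335
gripmid [ 0.4117 -0.0978] axis est [ 0.5289 -0.0841] grasp125 [ 0.4047 -0.0986]
5.8 [ 0.4062 -0.0984  0.0562] [-0.3  -0.04  2.29 -0.    0.89 -1.98] [-1.8  0.4  4.5]
```

View pics/w3.png

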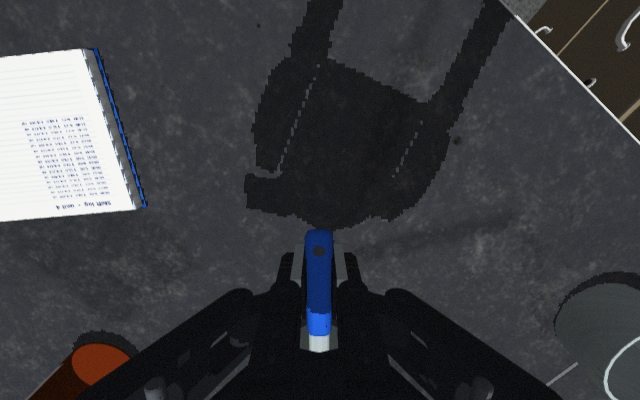

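The wrist view shows the grip still held at (318,285), clear of the bottle and the log book. Now I let go and rise to look.

step_arm(motion=[[2,0,0,0,0],[3,0,0,0,0],[5,0,0,0,0],[5,0,0,0,0],[5,0,0,0,0],[5,0,0,0,0],[5,0,0,-1,0],[5,0,0,-4,0],[5,0,0,-8,0],[8.5,0,0,-12,0],[8.5,0,0,-16,0],[8.5,0,0,-19,0],[8.5,0,0,-19,0],[8.5,0,0,-19,0]])

```text
time: 7.2
tool_pos: [0.4073, -0.0986, 0.2477]
tcp_rot: [-0.174, 3.134, -0.001]
wrist_force: [-0.8, -0.1, -0.5]
width: 0.995
grip_force: 0.0
```

```bash
cat > circ.py <<'E'
from h import *
def fit(W,c,r,zl,zh):
    m=(np.hypot(W[...,0]-c[0],W[...,1]-c[1])<r)&(W[...,2]>zl)&(W[...,2]<zh);q=W[m][:,:2]
    for _ in range(4):
        A=np.c_[2*q,np.ones(len(q))];s=np.linalg.lstsq(A,(q**2).sum(1),rcond=None)[0];R0=np.sqrt(s[2]+s[0]**2+s[1]**2)
        e=abs(np.hypot(*(q-s[:2]).T)-R0);q=q[e<max(.003,np.median(e)*2)]
    return s[:2].round(4),R0.round(4),len(q)
if __name__=='__main__':
    z=np.load('w.npz');W=cloud(z['d'],z['K'],z['T'])
    print('small',fit(W,(.53,-.084),.04,.079,.092))
    print('large',fit(W,(.473,.162),.05,.044,.055))
    hsv=cv2.cvtColor(z['p'],cv2.COLOR_RGB2HSV);g=(W[...,2]>.072)&(W[...,2]<.095)&(hsv[...,2]<70)&(np.hypot(W[...,0]-.445,W[...,1]-.29)<.05)
    q=W[g]
    if len(q)>5:
        c=np.array(fit(W,(.473,.162),.05,.044,.055)[0]);v=np.median(q[:,:2],0)-c;print('lhandle',len(q),np.median(q,0).round(3),'ang',np.degrees(np.arctan2(v[1],v[0])).round(1),np.hypot(*v).round(3))
    m=(abs(W[...,2]-.12)<.006)&(np.hypot(W[...,0]-.655,W[...,1]+.07)<.12);q=W[m];print('riser xy',np.percentile(q,[2,98],0).round(3)[:,:2].tolist())
E
python3 look.py pics/w4.png; python3 circ.py
```

```text
handle n 585 mean [ 0.4119 -0.0977  0.0776] zmed 0.0778
dir [0.993 0.116] 6.7 len 0.0616 wid 0.0126
pix 313 325 157 209
gripmid [ 0.413  -0.0976] axis est [ 0.5302 -0.0839] grasp125 [ 0.406  -0.0984]
7.25 [ 0.4064 -0.0983  0.2461] [-0.3  -0.25  2.1   0.    1.3  -1.98] [-0.9 -0.5 -0.1]
small (array([ 0.5296, -0.0842]), np.float64(0.0294), 493)
large (array([0.4727, 0.1563]), np.float64(0.0394), 603)
lhandle 580 [0.451 0.275 0.083] ang 100.4 0.121
riser xy [[0.605, -0.16], [0.642, 0.003]]
```

View pics/w4.png

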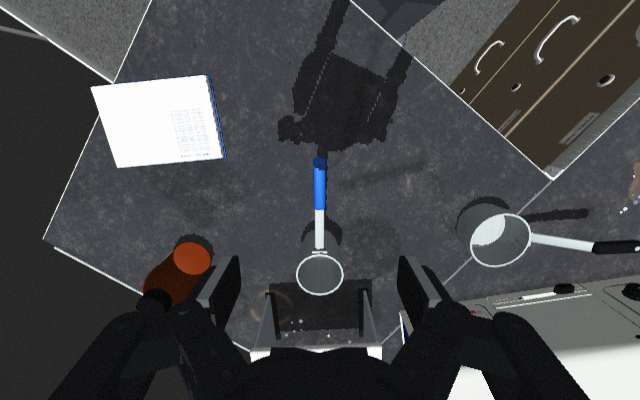

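The cup stands upright and free at (0.530,-0.084), with its rim at image (320,275) and its handle up at (320,185). To turn the handle opposite the large one within the last joint's range, I'll grasp at tool yaw 47°.

```bash
python3 -c "
from h import *
go(.5297,-.084,.22,47)
z=np.load('scene0.npz');W=cloud(z['d'],z['K'],z['T'])
m=(W[...,2]>.06)&(abs(W[...,1]-.2)<.12)&(W[...,0]>.5)&(W[...,0]<.9);q=W[m]
for y in np.arange(.1,.32,.04):
  s=q[abs(q[:,1]-y)<.02]; print(round(y,2),len(s),s[:,0].min().round(3) if len(s) else '',s[:,2].max().round(3) if len(s) else '')
"
```

```text
yaw0 -173.7 move [-12.42   0.06   2.61] twist 139.3 tilt z [-0.  0. -1.] dist 12.687
0.1 426 0.602 0.516
0.14 577 0.604 0.59
0.18 805 0.594 0.634
0.22 1111 0.582 0.634
0.26 1376 0.57 0.644
0.3 1545 0.557 0.65
```

step_arm(motion=[[8.5,-1,0,0,8.5],[8.5,-2,0,0,17],[8.5,-3,0,0,25.5],[8.5,-4,0,0,34],[8.5,-5,0,0,42.5],[8.5,-6,0,0,51],[8.5,-7,0,0,59.5],[8.5,-8,0,0,68],[8.5,-9,0,0.5,76.5],[8.5,-10,0,1,85],[8.5,-11,0,1.5,93.5],[8.5,-12,0,2,102],[8.5,-12.4,0.1,2.6,110.5],[8.5,-12.4,0.1,2.6,119],[8.5,-12.4,0.1,2.6,127.5],[8.5,-12.4,0.1,2.6,136],[8.5,-12.4,0.1,2.6,139.3],[8.5,-12.4,0.1,2.6,139.3],[8.5,-12.4,0.1,2.6,139.3]])

```text
time: 9.15
tool_pos: [0.5289, -0.0835, 0.2187]
tcp_rot: [-2.878, -1.255, 0.004]
wrist_force: [-0.0, -0.6, -0.2]
width: 0.994
grip_force: 0.0
```

```bash
python3 look.py pics/w5.png; python3 circ.py; python3 -c "
from h import *
go(.5297,-.084,.049,47)"
```

```text
handle n 495 mean [ 0.4184 -0.096   0.0774] zmed 0.0777
dir [0.991 0.131] 7.5 len 0.0581 wid 0.0127
pix 240 274 239 279
gripmid [ 0.4157 -0.0964] axis est [ 0.5327 -0.081 ] grasp125 [ 0.4088 -0.0973]
9.2 [ 0.5291 -0.0836  0.219 ] [-0.2   0.01  1.91  0.    1.22  0.55] [-0.9  0.  -1.1]
small (array([ 0.5318, -0.0832]), np.float64(0.0292), 614)
large (array([0.4746, 0.1568]), np.float64(0.0392), 1282)
riser xy [[0.612, -0.152], [0.709, 0.006]]
yaw0 47.1 move [ 0.03  0.1  17.  ] twist 0.1 tilt z [-0.002  0.    -1.   ] dist 17.002
```

View pics/w5.png

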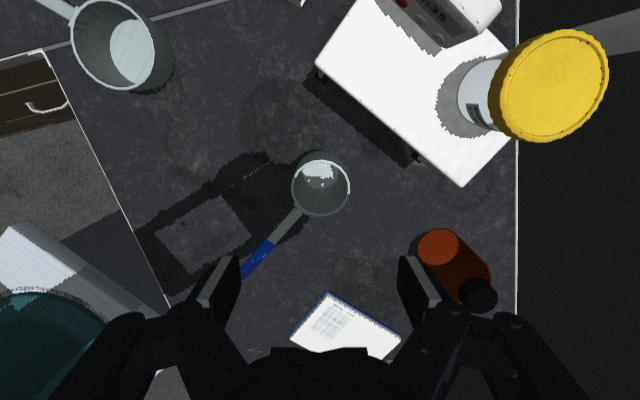

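The rim sits at (320,187), centred between the fingers. The handle runs down-left at (258,258), beside the left finger and not under it. I'll descend and grip.

step_arm(force=40, motion=[[8.5,0.1,0.1,3,0],[8.5,0.1,0.1,6.5,0],[8.5,0.1,0.1,10,0],[8.5,0.1,0.1,13,0],[8.5,0.1,0.1,15,0],[8.5,0.1,0.1,16.3,0],[8.5,0.1,0.1,17,0],[8.5,0.1,0.1,17,0],[7.5,0.1,0.1,17,0],[7,0.1,0.1,17,0],[6.6,0.1,0.1,17,0],[6.2,0.1,0.1,17,0],[5.5,0.1,0.1,17,0],[5.5,0.1,0.1,17,0],[5.5,0.1,0.1,17,0],[5.5,0.1,0.1,17,0]])

```text
time: 10.8
tool_pos: [0.5322, -0.0837, 0.0517]
tcp_rot: [2.88, 1.254, 0.002]
wrist_force: [-2.1, 0.9, 5.1]
width: 0.721
grip_force: 42.2
```

step_arm(motion=[[5.5,0,0,-1,0],[5.5,0,0,-2.5,0],[5.5,0,0,-4,0],[5.5,0,0,-6,0],[5.5,0,0,-8,0],[5.5,0,0,-10,0],[5.5,0,0,-12,0],[5.5,0,0,-12.5,0],[5.5,0,0,-12.5,0],[5.5,0,0,-12.5,0]])

```text
time: 11.8
tool_pos: [0.5308, -0.0836, 0.1748]
tcp_rot: [-2.88, -1.254, 0.001]
wrist_force: [-1.0, 0.5, -2.8]
width: 0.719
grip_force: 44.0
```

```bash
python3 - <<'E'
from h import *
p,d,K,T=cam('wrist');W=cloud(d,K,T);np.savez('w.npz',p=p,d=d,K=K,T=T);cv2.imwrite('pics/w6.png',p[:,:,::-1])
hsv=cv2.cvtColor(p,cv2.COLOR_RGB2HSV)
b=(hsv[...,0]>100)&(hsv[...,0]<130)&(hsv[...,1]>140)&(W[...,2]>.14)
q=W[b];c=q[:,:2].mean(0);ax=np.linalg.svd(q[:,:2]-c,full_matrices=False)[2][0]
s=bot.read_state();v=c-s['tool_pos'][:2];print('handle',len(q),q.mean(0).round(4),'ang',np.degrees(np.arctan2(v[1],v[0])),'axis',np.degrees(np.arctan2(ax[1],ax[0])), 'r',np.hypot(*v))
print('slope',np.polyfit((q[:,:2]-c)@ax,q[:,2],1)[0],s['tool_pos'],s['wrist_force'],s['time'],s['grip_force'],s['width'])
from circ import fit
print('large',fit(W,(.473,.158),.05,.044,.055))
go(.4735,.157,.174,140.5)
E
```

```text
handle 1619 [ 0.505  -0.0788  0.2337] ang 169.4760248054706 axis 175.2188701042547 r 0.025862573851551177
slope -0.3623490371489366 [ 0.53043402 -0.08348935  0.17417529] [-0.48129417  0.12998777 -1.34859375] 11.85 43.96934799849987 0.72319051957637
large (array([0.4746, 0.1567]), np.float64(0.0392), 1505)
yaw0 47.0 move [ 13.72 -20.56   0.04] twist -93.5 tilt z [-0.002  0.    -1.   ] dist 24.714
```

View pics/w6.png

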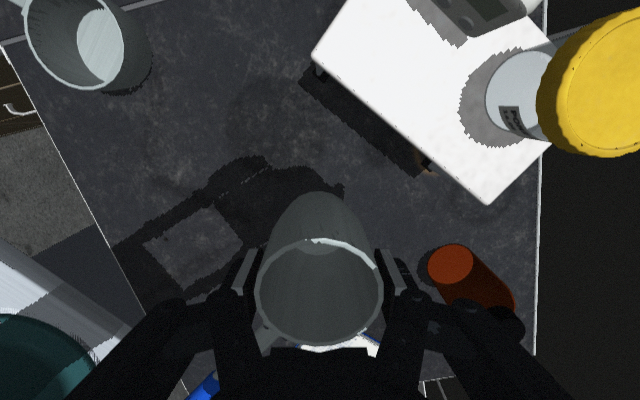

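Held straight, with the rim at (320,290). Now I carry it over the large cup.

step_arm(motion=[[5.5,0.5,-0.8,0,-4],[5.5,1.5,-2.2,0,-12],[5.5,2.8,-4.2,0,-20],[5.5,4.1,-6.2,0,-28],[5.5,5.4,-8.2,0,-36],[5.5,6.7,-10.2,0,-44],[5.5,8,-12.2,0,-52],[5.5,9.3,-14.2,0,-60],[5.5,10.6,-16.2,0,-68],[5.5,11.9,-18,0,-76],[5.5,13,-19.5,0,-84],[5.5,13.6,-20.4,0,-90],[5.5,13.8,-20.6,0,-93.5],[5.5,13.8,-20.6,0,-93.5],[5.5,13.8,-20.6,0,-93.5],[5.5,13.8,-20.6,0,-93.5]])

```text
time: 13.45
tool_pos: [0.4743, 0.1573, 0.1747]
tcp_rot: [-1.062, -2.956, 0.001]
wrist_force: [0.6, -0.9, -2.2]
width: 0.724
grip_force: 44.0
```

```bash
cat > chk.py <<'E'
from h import *
from circ import fit
s=bot.read_state();t=s['tool_pos'];print(s['time'],t.round(4),s['wrist_force'].round(1),s['width'].round(3))
ims=[]
for n in ['wrist','scene']:
    p,d,K,T=cam(n);W=cloud(d,K,T);ims.append(p[:,:,::-1])
    hsv=cv2.cvtColor(p,cv2.COLOR_RGB2HSV)
    zt=t[2]-.05+.085
    try: print(n,'small rim',fit(W,t[:2],.04,zt-.006,zt+.007))
    except Exception as e: print(n,'norim')
    try: print(n,'large',fit(W,(.474,.158),.047,.044,.055))
    except Exception as e: print('nolarge')
    b=(hsv[...,0]>100)&(hsv[...,0]<130)&(hsv[...,1]>140)&(hsv[...,2]>60)&(abs(W[...,2]-zt+.007)<.02)&(np.hypot(W[...,0]-t[0],W[...,1]-t[1])<.17)
    q=W[b]
    if len(q)>8:
        v=np.median(q,0)[:2]-t[:2];print(n,'handle',len(q),np.median(q,0).round(3),'ang',np.degrees(np.arctan2(v[1],v[0])).round(1),'r',np.hypot(*v).round(3))
cv2.imwrite('pics/chk.png',np.hstack([cv2.resize(ims[0],(480,300)),cv2.resize(ims[1][130:290,180:350],(318,300))]))
E
python3 chk.py
```

```text
Traceback (most recent call last):
  File "chk.py", line 3, in <module>
    s=bot.read_state();t=s['tool_pos'];print(s['time'],t.round(4),s['wrist_force'].round(1),s['width'].round(3))
                                                                                            ^^^^^^^^^^^^^^^^
AttributeError: 'float' object has no attribute 'round'
```

```bash
sed -i "s/s\['width'\].round(3)/s['width']/" chk.py; python3 chk.py
```

```text
13.45 [0.4743 0.1573 0.1747] [ 0.6 -0.9 -2.2] 0.7243972798267889
wrist small rim (array([0.4751, 0.1573]), np.float64(0.0296), 3421)
wrist large (array([0.4726, 0.1583]), np.float64(0.039), 614)
wrist handle 491 [0.488 0.062 0.201] ang -81.8 r 0.096
scene small rim (array([0.475 , 0.1594]), np.float64(0.0301), 64)
scene large (array([0.4722, 0.1595]), np.float64(0.0392), 114)
scene handle 17 [0.489 0.048 0.199] ang -82.5 r 0.11
```

View pics/chk.png

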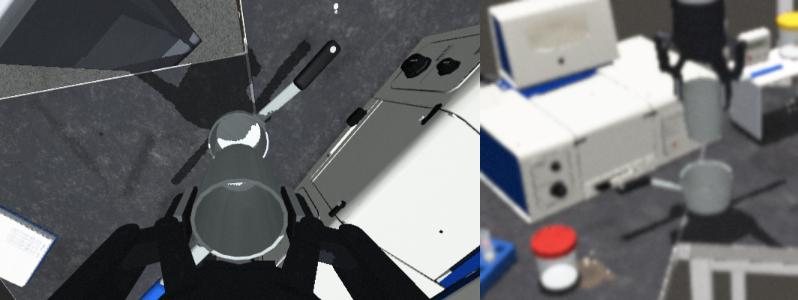

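The handle angle of -82° is opposite the large cup's 100°. The offset between the cups is about 2.7 mm, so I correct that while lowering.

step_arm(motion=[[5.5,0.2,-0.1,0.5,0],[5.5,0.2,-0.1,1.5,0],[5.5,0.2,-0.1,3,0],[5.5,0.2,-0.1,4.5,0],[5.5,0.2,-0.1,6,0],[5.5,0.2,-0.1,7,0],[5.5,0.2,-0.1,8,0],[5.5,0.2,-0.1,9,0],[5.5,0.2,-0.1,10,0],[5.5,0.2,-0.1,10.5,0],[5.5,0.2,-0.1,10.5,0],[5.5,0.2,-0.1,10.5,0]])

```text
time: 14.75
tool_pos: [0.4727, 0.1583, 0.0704]
tcp_rot: [1.06, 2.957, 0.0]
wrist_force: [0.9, 0.2, -1.0]
width: 0.722
grip_force: 44.0
```

```bash
python3 chk.py
```

```text
14.75 [0.4727 0.1583 0.0704] [ 0.9  0.2 -1. ] 0.72174206678536
wrist small rim (array([0.4734, 0.1583]), np.float64(0.0296), 3388)
wrist large (array([0.4686, 0.1629]), np.float64(0.0341), 1831)
wrist handle 291 [0.485 0.063 0.096] ang -82.5 r 0.096
scene small rim (array([0.4737, 0.1603]), np.float64(0.0298), 66)
scene large (array([0.4728, 0.1599]), np.float64(0.0352), 137)
scene handle 71 [0.491 0.043 0.096] ang -81.1 r 0.117
```

Small rim is at (0.4735,0.159), and there was no contact. Now the slow final lowering, about 14.5 mm to the floor.

step_arm(motion=[[5.5,0.1,0,0.3,0],[5.5,0.1,0,0.6,0],[5.5,0.1,0,0.8,0],[5.5,0.1,0,1.0,0],[5.5,0.1,0,1.15,0],[5.5,0.1,0,1.3,0],[5.5,0.1,0,1.4,0],[5.5,0.1,0,1.4,0],[5.5,0.1,0,1.4,0]])

```text
time: 15.75
tool_pos: [0.4717, 0.1589, 0.0563]
tcp_rot: [-1.06, -2.957, 0.0]
wrist_force: [-0.1, 0.9, -2.6]
width: 0.722
grip_force: 44.0
```

step_arm(motion=[[5.5,0,0,0.05,0],[5.5,0,0,0.1,0],[5.5,0,0,0.1,0],[5.5,0,0,0.1,0]])

```text
time: 16.15
tool_pos: [0.4719, 0.1588, 0.0558]
tcp_rot: [1.06, 2.957, 0.0]
wrist_force: [-1.3, -1.2, 3.7]
width: 0.724
grip_force: 44.4
```

The vertical force has turned positive, so the cup is standing on the floor. Releasing and rising.

step_arm(motion=[[6.5,0,0,0,0],[7,0,0,0,0],[8,0,0,0,0],[8.5,0,0,0,0],[8.5,0,0,0,0],[8.5,0,0,0,0],[8.5,0,0,-1,0],[8.5,0,0,-3,0],[8.5,0,0,-6,0],[8.5,0,0,-10,0],[8.5,0,0,-14,0],[8.5,0,0,-17,0],[8.5,0,0,-18,0],[8.5,0,0,-18,0],[8.5,0,0,-18,0]])

```text
time: 17.65
tool_pos: [0.4709, 0.1586, 0.2341]
tcp_rot: [-1.06, -2.956, 0.002]
wrist_force: [0.2, 0.1, -0.5]
width: 0.997
grip_force: 0.0
```

```bash
sed -i 's/zt=t\[2\]-.05+.085/zt=.089/' chk.py; python3 chk.py
```

```text
17.65 [0.4709 0.1586 0.2341] [ 0.2  0.1 -0.5] 0.9974466928355205
wrist small rim (array([0.4729, 0.1581]), np.float64(0.0292), 574)
wrist large (array([0.4687, 0.1631]), np.float64(0.0348), 386)
wrist handle 482 [0.492 0.045 0.082] ang -79.5 r 0.116
scene small rim (array([0.4725, 0.1601]), np.float64(0.0296), 84)
scene large (array([0.4729, 0.1604]), np.float64(0.0353), 144)
scene handle 68 [0.49  0.042 0.081] ang -80.7 r 0.118
```

View pics/chk.png

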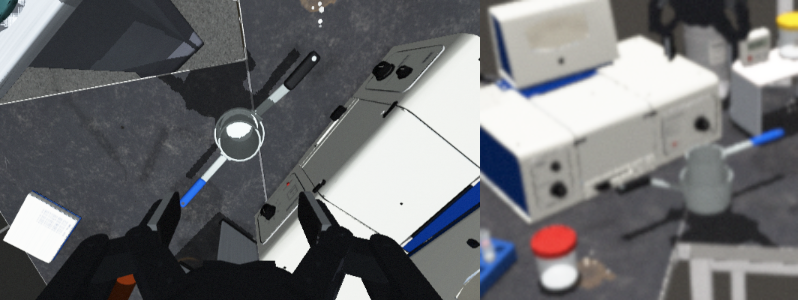

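The small cup stands seated in the large cup, concentric, with the rim at 0.089 m. The handles point opposite ways (-80° against 100°).

```bash
python3 -c "
from workcell import bot
print(bot.finish_job())"
```

```text
the job is handed in; nothing more can be done
None
```

The job is handed in: the small cup stands on the floor of the large cup, released, with the two handles pointing opposite ways; `finish_job` returned no verdict.

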